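# Dock the vial rack and close its keeper

### The job

Dock the vial rack for the next run without gripping or lifting it: with the fingertips, gently nudge it along the bench into line with the dock, push it in until it is fully home against the stops at the back, and only then push the swinging steel keeper closed across the front of the rack, right to its stop. Leave everything else on the bench where it is.

Things in the scene. Friction and masses are not known exactly. Their poses are not given: they have to be found in the camera images.
- rack: The vial rack: a low oblong rack with small capped vials, 72 mm (its x) by 190 mm (its y): a base plate (0 to 6 mm high) and a top plate (22 to 27 mm) of the same outline, open between them along the long sides, closed at the ends; 39 mm high over the caps. Loose, about 0.3 kg. Origin: centre of its underside; z up. Ends alike: may be docked either way round.
- dock: The rack dock, fixed to the bench: a U-shaped aluminium frame 18 mm high, open towards the robot, with a white housing (136 x 58 mm high) behind. Origin: on the bench, where the centre of the rack's underside lies when it is fully home, the rack's long side along the dock's y. +x points into the dock, z up. At x = +36 mm two rubber stops end the rack's travel.
- dock_mouth (a point): Middle of the dock's mouth, on the bench, at x = -62 mm in the dock's frame. The mouth is 209 mm wide here; flared lead-ins narrow it to the 196 mm wide slot, whose straight cheeks (y = -98 and +98 mm) run from x = -37 to +53 mm. The guides are smooth. Axes as the dock's.
- keeper (a joint): Angle (rad) of the keeper, a flat steel arm on the front end of the dock's left (+y) cheek, turning about a vertical pivot. 0 = closed, at its stop: it points along the dock's -y, 2 mm clear of the near long side of the docked rack. It grows as it swings open: pi/2 points along the dock's -x, more points outwards; open stop 2.5. Friction holds it; about 1 N at the pin moves it.
- keeper_pivot (a point): The keeper's pivot, 23.5 mm above the bench; in the dock's frame at x = -43.5, y = +109.5 mm. The arm is 11 mm wide and 68 mm long from here, its underside 20.5 mm and its top 26.5 mm above the bench.
- keeper_pin (a point): The keeper's upright thumb pin, 50 mm from the pivot: a post 9 mm thick with a 13 mm ball on top, rising from the arm to 56 mm above the bench. The point lies on its axis, 38 mm above the bench.
- headspace_vial_1: Bystander: a tall slim glass vial with a crimp cap, diameter 23, height 77, standing to the right of the dock. Sizes in mm, origin at the centre of its underside.
- headspace_vial_2: Bystander: a second tall slim glass vial like the first, standing near it. Sizes in mm, origin at the centre of its underside.
- septa_jar: Bystander: a small squat screw-lid jar, diameter 39, height 47, standing by the two tall vials. Sizes in mm, origin at the centre of its underside.
- reagent_amber_b: Bystander: a small brown-glass reagent bottle, diameter 48, height 102, standing behind the dock, to the left. Sizes in mm, origin at the centre of its underside.
- volumetric_flask: Bystander: a pear-shaped flask with a long thin neck, diameter 50, height 158, also standing there. Sizes in mm, origin at the centre of its underside.
- marker: Bystander: a marker pen, 136 long, 16 thick, lying near the front edge of the bench to the left. Sizes in mm, origin at the centre of its underside.
- wrench_a: Bystander: a small open-end wrench, 117 long, 6 thick, lying to the right, beside the turned keyboard. Sizes in mm, origin at the centre of its underside.
- ptfe_tape: Bystander: a white tape reel lying flat, diameter 50, height 16, near the front edge to the right. Sizes in mm, origin at the centre of its underside.
- beaker_100: Bystander: a 72 high glass beaker, diameter 57, behind the dock beside the bottles. Sizes in mm, origin at the centre of its underside.
- timer: Bystander: a flat lab timer, 62 x 70 x 19, lying at the front edge of the bench, far left. Sizes in mm, origin at the centre of its underside.

How it is judged:
By the outcome, as a careful person would: the job done as asked, in the order asked, and still so for the second after the job is handed in, with the robot touching nothing.
It also fails if it takes over 72 s, if anything falls off the work surface, if the arm or the gripper's body presses on something with over 40 N, if the wrist force passes 120 N, or if a joint passes its speed limit or range.

### The arm

A 6-joint arm with a two-finger parallel gripper is mounted at the origin on a cart in front of the work surface, level with it; the furniture and walls round the work are solid. World frame = base frame: x ahead of the robot, y to its left, z up, the work surface at z = 0. Lengths are in m, angles in rad, forces in N, time in s.
With the tool pointing down it reaches from about 0.35 to 0.775 m from the base axis. Payload 5.5 kg.
Tool frame: the origin (TCP) lies midway between the tips of the shut fingers; the grasp point (between the pads) lies 19 mm behind it; z points along the fingers, y is the line along which they close (so a half turn about z gives the same grasp; the last joint's range is limited). The gripper opens to 85 mm and grips with 20 to 120 N. Pads are 22 mm wide; open, the fingers measure 114 mm over their backs; the gripper's body (76 mm by 85 mm) begins 54 mm behind the grasp point. The pads swing forward as they close: fully open they stand 13 mm farther back than shut.
Start: joints at [-0.14, 0.313, 0.046, 1.304, 0, 1.431], TCP at [0.575, -0, 0.231] pointing down, gripper open.
Joint ranges: [-2.76, 2.76], [-0.86, 1.69], [-1.03, 1.26], [-2.2, 2.34], [-1.47, 1.5], [-3.14, 3.14]. Speed limits (rad/s): [2.57, 2.57, 3.14, 3.14, 3.14, 3.14].

### API

Orientations are given as a unit quaternion [w, x, y, z].
In Python, from workcell import env gives the robot as it stands.
- The arm moves only by the tool move_arm, never from a script. Its argument "targets" is a list of rows, each a list of 3 entries, a list of its own where there are three numbers: the shift along the tool's x, y, z in mm, then the turn, a rotation vector about the tool's x, y, z in units of 10 degrees (1.0 is 10 degrees), then the closure, from -1 (fully open) to 1 (shut). In form: [[[dx, dy, dz], [ax, ay, az], gripper], ...]. A call has 1 to 5 rows; each row is the pose to reach, as a shift and turn from the pose commanded when the call began, along the tool's axes at that moment; what a row does not reach only later rows make up. A row lasts 1/8 s, in which the tool goes at most 62.5 mm and 10.7 degrees, less where a joint would pass 70% of its speed; a pose out of reach is approached as far as the arm can. A call with a gripper value outside its range is refused whole. The fingers move at their own pace and stop on an object; "squeeze" is the grip in N (left out, the last holds). Time passes only in rows, so rows that repeat a pose let the fingers close. It gives the time, the measured TCP pose, the force, the opening and the grip force at its end, in the units of the state.
- env.get_state(): the state, without advancing time (a new reading comes with each control period).
- env.read_camera(name): name is "scene" or "side" or "wrist"; returns a dict with "pixels" (384x512x3 uint8, red, green, blue), "fovy" (degrees; the focal length in pixels is half the picture's height over the tangent of half this angle, whatever the lens; pixels are square), "cx", "cy" (the principal point, pixels), "dist_coeffs" ([k1, k2, p1, p2, k3] as OpenCV has them; the pictures are not rectified), "extrinsics" (4x4, takes a point from world to camera coordinates); the wrist camera has in their place "mount" (4x4, takes a point from camera to tool coordinates, whose origin is the TCP and whose axes are the flange's). Camera axes: x right, y up, looking along -z (the intrinsics and any distortion apply to the point x, -y, -z); pixel columns grow to the right and rows downward; lengths in m; the calibration is good to about 2 mm. A picture is of the moment at which its call begins: read the wrist's pose just before it. There is no depth.
- env.hand_in(): hands the job in; it is judged then, once.
Trained networks look in a picture, given as the dict that the camera call returned (one of the last four; its "shot" number tells which), for a name from the list of things; names that differ only in an ending like _2 or _b are one class to them, and where a whole thing is asked for, a point or a joint stands for the part that bears it (a point fixed in the world has none). Each returns a list of dicts, best first, with "confidence" (0 to 1); they miss things now and then, are a little off and sometimes report something else, mostly with a low value. They report only what shows in the picture. A call takes as long as a camera call.
- env.spot_in(thing, picture): "centre" ([x, y, z] in m, in world coordinates, good to about 4 mm: the middle of the surface that is visible of it).
- env.regions_of(thing, picture): "mask" (384x512 bool, what is visible of it).
- env.landmark_of(thing, picture): "centre" ([x, y, z] in m, in world coordinates, good to about 4 mm: a listed point, or the origin of a listed thing).
The state is a dict: "clock": time; "joint_pos": joint angles; "qvel": joint speeds; "tau": joint torques, N m; "tcp_pos": TCP position; "orientation": TCP orientation; "wrist_force": force on the tool from outside, world axes, zero at the start; "ft_torque": the same for the moment, N m; "finger_gap": finger opening in m; "grip_force": force on a finger pad.
Only numpy, scipy, OpenCV 4.12 (cv2) and the standard library are available. Lean on these libraries where they do the work, as an engineer would, in place of code of your own. Each camera call takes 0.05 s, during which the arm holds its last target. There are 200 camera calls.

## Working session

There is one attempt and no reset: what is moved stays moved. The work goes in short steps, Python scripts to look and compute and a tool call to move; the robot and the scene stay as the last step left them, time stands still between calls to the robot, and variables do not carry over. Pictures are saved under pics/ and viewed, at most 12 in all, crops included, and the job is handed in when it is done.

Besides the shell and the picture viewer there is one more tool, called after ">>>" by a JSON object that holds its "method" and its "body", one argument or row to a line. move_arm: Moves the arm, as the interface text tells. Its arguments: {"type":"object","properties":{"targets":{"type":"array","items":{"type":"array"}},"squeeze":{"type":"number"}},"required":["targets"]}

```bash
ls; mkdir -p pics
cat > h.py <<'E'
import numpy as np,cv2
from workcell import env
def look(n,cam):
    p=env.read_camera(cam); cv2.imwrite(f'pics/{n}.png',p['pixels'][:,:,::-1]); return p
def lm(t,p):
    r=env.landmark_of(t,p); return [(np.round(np.array(a['centre'])*1000,1).tolist(),round(a['confidence'],2)) for a in r[:3]]
def proj(p,pts):
    E=np.array(p['extrinsics']); f=192/np.tan(np.radians(p['fovy'])/2)
    c=(E@np.c_[pts,np.ones(len(pts))].T).T[:,:3]*[1,-1,-1]
    return cv2.projectPoints(c,np.zeros(3),np.zeros(3),np.array([[f,0,p['cx']],[0,f,p['cy']],[0,0,1]]),np.array(p['dist_coeffs']))[0][:,0]
E
python3 - <<'E'
from h import *
s=env.get_state(); print({k:np.round(s[k],3) for k in s})
for c in ['scene','side']:
    p=look(c+'0',c)
    for t in ['rack','dock','dock_mouth','keeper_pivot','keeper_pin','headspace_vial_1','septa_jar','marker','wrench_a','ptfe_tape','timer','volumetric_flask','beaker_100','reagent_amber_b']: print(c,t,lm(t,p))
E
```

```text
pics
{'clock': np.float64(0.0), 'joint_pos': array([-0.14 ,  0.314,  0.045,  1.304, -0.   ,  1.431]), 'qvel': array([-0.   , -0.001,  0.001,  0.001, -0.001, -0.   ]), 'tau': array([-3.0000e-03, -4.8063e+01,  2.9853e+01,  2.0000e-02, -0.0000e+00,
       -0.0000e+00]), 'tcp_pos': array([0.574, 0.   , 0.23 ]), 'orientation': array([-0.001,  0.707,  0.707, -0.001]), 'wrist_force': array([-0.324,  0.292, -0.531]), 'ft_torque': array([-0.001, -0.025,  0.033]), 'grip_force': np.float64(0.0), 'finger_gap': np.float64(0.085)}
scene rack [([454.8, -184.8, 0.7], 0.95)]
scene dock [([625.6, -305.4, 8.0], 0.71), ([576.8, -72.2, 2.1], 0.7), ([447.5, 255.5, 4.4], 0.36)]
scene dock_mouth []
scene keeper_pivot [([543.0, 40.9, 24.3], 0.75), ([466.6, -430.2, -1.4], 0.29)]
scene keeper_pin [([496.1, 50.4, 42.2], 0.43), ([447.8, 256.3, 1.8], 0.39)]
scene headspace_vial_1 [([596.1, -286.5, -1.1], 0.62)]
scene septa_jar [([626.2, -303.4, 6.1], 0.65)]
scene marker [([413.9, 160.2, -1.7], 0.66), ([456.0, -182.8, 0.2], 0.41)]
scene wrench_a [([557.1, -405.9, -0.3], 0.4)]
scene ptfe_tape [([465.0, -426.9, -0.0
[... 276 characters left out ...]
8)]
side keeper_pivot [([547.6, 38.9, 24.0], 0.86), ([452.4, -184.8, 4.8], 0.19)]
side keeper_pin [([575.9, -77.1, 0.1], 0.51)]
side headspace_vial_1 [([584.7, -335.0, -1.2], 0.51), ([596.5, -282.8, 4.6], 0.48)]
side septa_jar [([622.5, -306.0, -1.7], 0.6)]
side marker [([415.5, 159.0, -0.2], 0.64)]
side wrench_a [([559.6, -401.9, -0.8], 0.46), ([706.0, 58.7, 0.4], 0.25)]
side ptfe_tape [([465.9, -426.2, -0.4], 0.61)]
side timer [([623.2, -305.3, 0.4], 0.72), ([450.5, 260.7, -1.9], 0.64)]
side volumetric_flask [([723.2, 141.2, -1.2], 0.47)]
side beaker_100 [([786.9, 79.1, 1.4], 0.5)]
side reagent_amber_b [([595.6, -282.2, 3.5], 0.68), ([705.5, 63.5, -1.6], 0.65), ([549.5, 39.5, 24.8], 0.31)]
```

```bash
python3 -c "
import cv2,numpy as np
cv2.imwrite('pics/both0.png',cv2.resize(np.vstack([cv2.imread('pics/scene0.png')[60:360],cv2.imread('pics/side0.png')[60:360]]),None,fx=1,fy=1))"
```

```text
(no output)
```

View pics/both0.png

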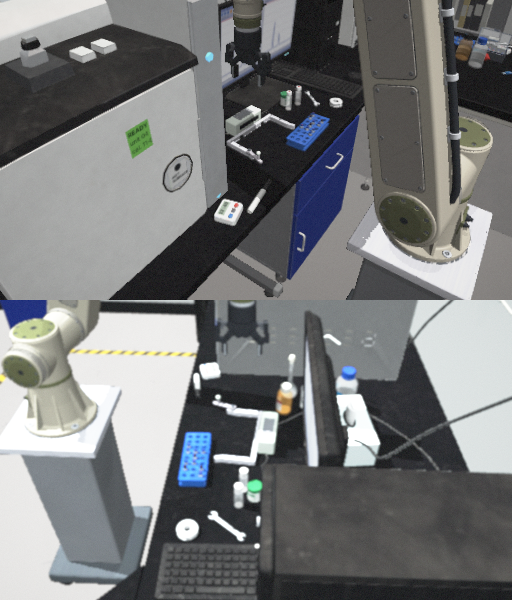

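The rack (blue) lies right-front of the dock, the keeper points toward the robot, and the dock is turned a few degrees. Next is a view from above.

>>> {"method": "move_arm", "body": {
  "targets": [
    [[-50, -20, -30], [0, 0, 0], 1],
    [[-100, -60, -60], [0, 0, 0], 1],
    [[-100, -60, -80], [0, 0, 0], 1],
    [[-100, -60, -80], [0, 0, 0], 1]
  ]
}}

```text
clock: 2.0
tcp_pos: [0.5156, -0.1011, 0.3133]
orientation: [0.002, 0.708, 0.706, 0.001]
wrist_force: [-0.7, 0.3, 0.2]
finger_gap: 0.0122
grip_force: 0.0
```

```bash
cat >> h.py <<'E'
from scipy.spatial.transform import Rotation as R
def wrist(n):
    s=env.get_state(); p=look(n,'wrist'); q=s['orientation']
    T=np.eye(4); T[:3,:3]=R.from_quat([q[1],q[2],q[3],q[0]]).as_matrix(); T[:3,3]=s['tcp_pos']
    p2=dict(p); p2['W']=T@np.array(p['mount']); p2['extrinsics']=np.linalg.inv(p2['W']); return p,p2
def unproj(p2,uv,z):
    f=192/np.tan(np.radians(p2['fovy'])/2); K=np.array([[f,0,p2['cx']],[0,f,p2['cy']],[0,0,1]])
    n=cv2.undistortPoints(np.array(uv,float).reshape(-1,1,2),K,np.array(p2['dist_coeffs']))[:,0]
    d=np.c_[n[:,0],-n[:,1],-np.ones(len(n))]@p2['W'][:3,:3].T; o=p2['W'][:3,3]
    return (o+d*((z-o[2])/d[:,2])[:,None])[:,:2]
def rackpose(p,p2):
    r=env.regions_of('rack',p)
    if not r: return None
    m=np.array(r[0]['mask']); v,u=np.nonzero(m)
    c=cv2.findContours(m.astype('uint8'),0,cv2.CHAIN_APPROX_NONE)[0]; c=max(c,key=cv2.contourArea)[:,0]
    X=unproj(p2,c,0.027)*1000
    (cx,cy),(w,h),a=cv2.minAreaRect(X.astype(np.float32))
    if w>h: a+=90; w,h=h,w
    a=(a+90)%180-90   # direction of short side (x) from world x
    return [round(float(k),1) for k in (cx,cy,w,h,a,r[0]['confidence'])]
E
python3 - <<'E'
from h import *
p,p2=wrist('w1'); s=env.get_state(); print(s['tcp_pos'],s['clock'],np.round(p['mount'],3))
print(rackpose(p,p2))
for t in ['rack','dock','dock_mouth','keeper_pivot','keeper_pin']: print(t,lm(t,p))
E
```

```text
[ 0.51545477 -0.1003965   0.31182651] 2.05 [[ 0.001  0.955  0.297  0.077]
 [ 1.    -0.001  0.    -0.   ]
 [ 0.     0.297 -0.955 -0.143]
 [ 0.     0.     0.     1.   ]]
[454.2, -180.5, 73.9, 192.3, 1.7, 0.8]
rack [([453.3, -187.5, 4.8], 0.72)]
dock []
dock_mouth [([703.7, 61.8, 0.5], 0.63), ([450.2, -184.6, -0.3], 0.48)]
keeper_pivot [([541.1, 42.3, 24.6], 0.72)]
keeper_pin [([497.2, 51.0, 37.9], 0.82)]
```

View pics/w1.png

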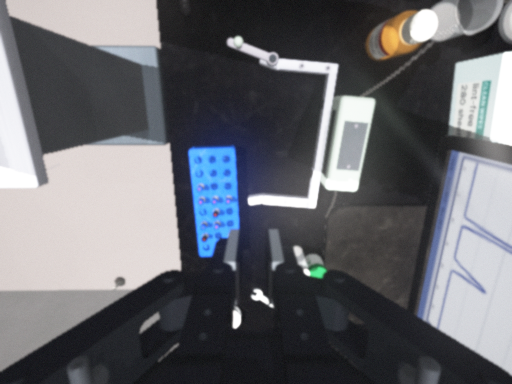

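The wrist view shows the rack at px (190–240, 147–257), its lower end near the fingers. The dock frame runs from (268,60) to (337,66), (315,205) and (250,198), with the keeper pin at (233,43). I'll enlarge it to pick the edges.

```bash
python3 -c "
import cv2
i=cv2.imread('pics/w1.png')[30:270,180:400]; cv2.imwrite('pics/w1c.png',cv2.resize(i,None,fx=2.5,fy=2.5,interpolation=cv2.INTER_CUBIC))"
```

```text
(no output)
```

View pics/w1c.png

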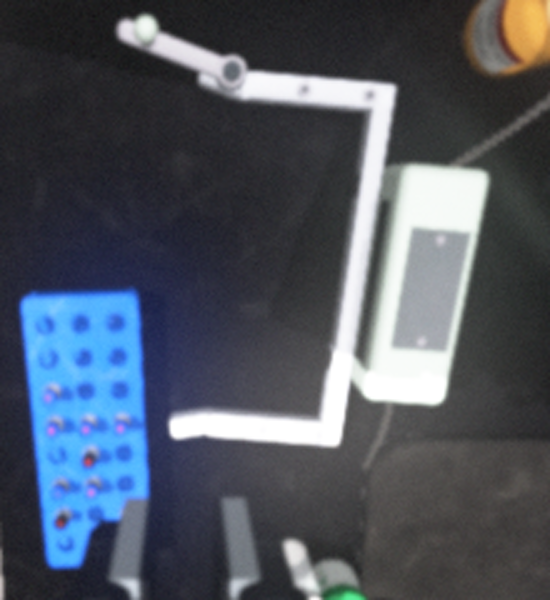

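Run:
```python
from h import *
p,p2=wrist('w1b')
f=lambda uv,z: unproj(p2,np.array(uv)/2.5+[180,30],z)*1000
def show(n,a): d=a[-1]-a[0]; print(n,np.round(a,1).tolist(),'len',np.linalg.norm(d).round(1),'ang',np.degrees(np.arctan2(d[1],d[0])).round(2))
show('Lout',f([[250,72],[395,86]],18)); show('Rout',f([[205,440],[338,445]],18)); show('back',f([[395,86],[340,445]],18))
show('Rin top',f([[210,411],[322,420]],18))
show('Lin bot',f([[240,98],[365,110]],0))
show('backin',f([[365,110],[322,420]],18))
show('rackL',f([[23,298],[48,567]],27)); show('rackR',f([[136,292],[147,495]],27)); show('racktop',f([[22,298],[136,292]],27))
show('pivot-pin',f([[232,70]],28)),show('pin',f([[146,28]],52)); show('tip',f([[117,28]],26))
for i in range(2):
  for c in ['scene','side']:
    q=env.read_camera(c)
    for t in ['rack','dock','keeper_pivot','keeper_pin']: print(c,t,lm(t,q)[:1])
```

```text
Lout [[-978.5, -2563.0], [-4344.2, -2266.3]] len 3378.8 ang 174.96
Rout [[-41.0, 6479.5], [-3637.7, 6613.8]] len 3599.1 ang 177.86
back [[-4344.2, -2266.3], [-3691.6, 6613.7]] len 8903.9 ang 85.8
Rin top [[-165.3, 5656.1], [-3162.4, 5901.8]] len 3007.2 ang 175.31
Lin bot [[547.9, 28.7], [623.5, 22.0]] len 75.9 ang -5.04
backin [[-3693.0, -1754.9], [-3162.4, 5901.8]] len 7675.0 ang 86.04
rackL [[6718.1, 4030.5], [6413.3, 15689.2]] len 11662.7 ang 91.5
rackR [[2380.1, 3789.7], [2077.3, 12274.1]] len 8489.8 ang 92.04
racktop [[6756.4, 4030.6], [2380.1, 3789.7]] len 4382.9 ang -176.85
pivot-pin [[-1176.6, -4076.0]] len 0.0 ang 0.0
pin [[3134.1, -10133.1]] len 0.0 ang 0.0
tip [[2770.0, -5031.3]] len 0.0 ang 0.0
scene rack [([455.9, -185.2, 1.9], 0.59)]
scene dock [([576.1, -75.1, 4.3], 0.69)]
scene keeper_pivot [([542.1, 41.8, 21.1], 0.83)]
scene keeper_pin [([498.7, 50.7, 38.2], 0.5)]
side rack [([454.1, -184.6, 2.8], 0.78)]
side dock [([574.8, -79.7, 1.3], 0.7)]
side keeper_pivot [([453.5, -185.0, 0.8], 0.34)]
side keeper_pin [([496.9, 54.9, 39.0], 0.46)]
scene rack [([458.4, -185.7, 1.6], 0.85)]
scene dock [([579.1, -76.2, 7.2], 0.92)]
scene keeper_pivot [([541.8, 41.1, 23.0], 0.95)]
scene keeper_pin [([496.5, 51.5, 42.6], 0.45)]
side rack [([454.1, -183.8, 2.8], 0.75)]
side dock [([575.9, -79.9, 1.8], 0.85)]
side keeper_pivot [([546.6, 38.3, 26.3], 0.78)]
side keeper_pin [([453.9, -188.5, 4.8], 0.53)]
```

Unit slip: z was given in mm. Fixing.

Run:
```python
from h import *
p,p2=wrist('w1b')
f=lambda uv,z: unproj(p2,np.array(uv)/2.5+[180,30],z/1000)*1000
def show(n,a): d=a[-1]-a[0]; print(n,np.round(a,1).tolist(),'len',np.linalg.norm(d).round(1),'ang',np.degrees(np.arctan2(d[1],d[0])).round(2))
show('Lout',f([[250,72],[395,86]],18)); show('Rout',f([[205,440],[338,445]],18)); show('back',f([[395,86],[340,445]],18))
show('Rin top',f([[210,411],[322,420]],18))
show('Lin bot',f([[240,98],[365,110]],0))
show('backin',f([[365,110],[322,420]],18))
show('rackL',f([[23,298],[48,567]],27)); show('rackR',f([[136,292],[147,495]],27)); show('racktop',f([[22,298],[136,292]],27))
show('pivot',f([[232,70]],28)),show('pin',f([[146,28]],52)); show('tip',f([[117,28]],26))
```

```text
Lout [[552.8, 39.4], [636.4, 32.0]] len 84.0 ang -5.09
Rout [[529.3, -185.2], [618.7, -188.7]] len 89.5 ang -2.24
back [[636.4, 32.0], [620.0, -188.7]] len 221.3 ang -94.26
Rin top [[532.4, -164.7], [606.9, -171.0]] len 74.7 ang -4.78
Lin bot [[548.8, 27.8], [624.6, 21.1]] len 76.1 ang -5.09
backin [[620.2, 19.3], [606.9, -171.0]] len 190.7 ang -94.02
rackL [[415.8, -88.7], [420.5, -276.1]] len 187.5 ang -88.58
rackR [[485.6, -84.9], [490.3, -221.3]] len 136.6 ang -88.02
racktop [[415.2, -88.7], [485.6, -84.9]] len 70.4 ang 3.07
pivot [[541.8, 39.0]] len 0.0 ang 0.0
pin [[495.2, 55.2]] len 0.0 ang 0.0
tip [[478.0, 60.3]] len 0.0 ang 0.0
```

Dock ≈ (576, -73.5), yaw -4.7°. Rack ≈ (454, -183), yaw +1.7°. The plan has three pushes:
1. Push the rack's right end along dock +y with two spread fingertips, which also squares it.
2. Push its long side in along +x.
3. Close the keeper.

>>> {"method": "move_arm", "body": {
  "targets": [
    [[-60, -20, 20], [0, 0, 0.47], 0.06],
    [[-115, -37, 45], [0, 0, 0.47], 0.06],
    [[-165, -54, 75], [0, 0, 0.47], 0.06],
    [[-203, -66, 115], [0, 0, 0.47], 0.06],
    [[-203, -66, 177], [0, 0, 0.47], 0.06]
  ]
}}

```text
clock: 4.08
tcp_pos: [0.4495, -0.3074, 0.1346]
orientation: [0.003, 0.737, 0.676, 0.0]
wrist_force: [1.0, -0.7, 0.5]
finger_gap: 0.0401
grip_force: 0.0
```

```bash
cat >> h.py <<'E'
O=np.array([576.4,-73.5]); psi=np.radians(-4.7)
A=np.array([[np.cos(psi),-np.sin(psi)],[np.sin(psi),np.cos(psi)]])
d2w=lambda a:O+A@np.array(a,float); w2d=lambda a:A.T@(np.array(a)[:2]-O)
def st():
    s=env.get_state(); q=s['orientation']; M=R.from_quat([q[1],q[2],q[3],q[0]]).as_matrix()
    t=np.array(s['tcp_pos'])*1000
    print('clk',round(float(s['clock']),2),'tcp',t.round(1),'dock',w2d(t).round(1),'toolx in dock deg',np.degrees(np.arctan2(M[1,0],M[0,0])).round(1)+4.7,'tilt',np.degrees(np.arccos(-M[2,2])).round(2),'gap',round(float(s['finger_gap']),4),'F',(A.T@np.array(s['wrist_force'])[:2]).round(1))
    return M,t
E
python3 -c "
from h import *
st()"
```

```text
clk 4.08 tcp [ 449.5 -307.4  134.6] dock [-107.3 -243.5] toolx in dock deg 89.7 tilt 0.33 gap 0.0401 F [ 1.1 -0.7]
```

>>> {"method": "move_arm", "body": {
  "targets": [
    [[0, 0, 60], [0, 0, 0], 0.06],
    [[0, 0, 110], [0, 0, 0], 0.06],
    [[0, 0, 128], [0, 0, 0], 0.06],
    [[0, 0, 128], [0, 0, 0], 0.06]
  ]
}}

```text
clock: 4.58
tcp_pos: [0.4478, -0.302, 0.0046]
orientation: [-0.002, 0.736, 0.677, -0.0]
wrist_force: [-0.3, 0.4, 0.1]
finger_gap: 0.0401
grip_force: 0.0
```

>>> {"method": "move_arm", "body": {
  "targets": [
    [[10, 0, 0], [0, 0, 0], 0.06],
    [[16, 0, 0], [0, 0, 0], 0.06],
    [[22, 0, 0], [0, 0, 0], 0.06],
    [[28, 0, 0], [0, 0, 0], 0.06],
    [[34, 0, 0], [0, 0, 0], 0.06]
  ]
}}

```text
clock: 5.2
tcp_pos: [0.4522, -0.2692, 0.0069]
orientation: [0.001, 0.735, 0.678, -0.0]
wrist_force: [-0.5, -0.7, 2.3]
finger_gap: 0.0403
grip_force: 1.0
```

```bash
python3 -c "
from h import *
st()
p,p2=wrist('w2'); print(rackpose(p,p2)); print(lm('rack',p))
q=env.read_camera('side'); print(lm('rack',q))"
```

```text
clk 5.2 tcp [ 452.2 -269.2    6.9] dock [-107.7 -205.2] toolx in dock deg 90.0 tilt 0.08 gap 0.0403 F [-0.5 -0.8]
[458.1, -203.7, 71.2, 102.2, -0.9, 0.8]
[([457.9, -166.9, -0.4], 0.64)]
[([457.2, -163.5, 3.6], 0.73), ([449.9, 259.0, -0.4], 0.71), ([722.7, 142.1, -0.2], 0.37)]
```

View pics/w2.png

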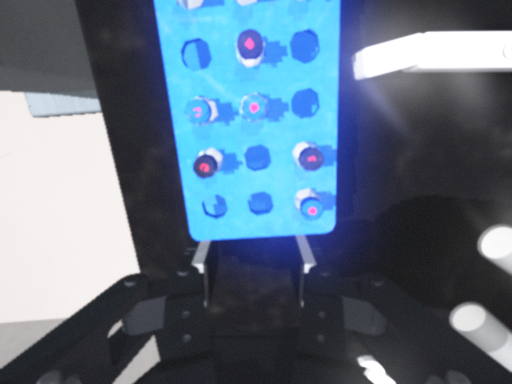

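The view shows both fingertips on the rack's end (row ~238), nearly square, and the right lead-in tip at (358,65) clear of it. Continuing the push.

>>> {"method": "move_arm", "body": {
  "targets": [
    [[9, 0, 0], [0, 0, 0], 0.06],
    [[18, 0, 0], [0, 0, 0], 0.06],
    [[27, 0, 0], [0, 0, 0], 0.06],
    [[36, 0, 0], [0, 0, 0], 0.06],
    [[45, 0, 0], [0, 0, 0], 0.06]
  ]
}}

```text
clock: 6.08
tcp_pos: [0.4556, -0.2235, 0.0063]
orientation: [0.0, 0.735, 0.678, 0.0]
wrist_force: [-0.4, -0.2, 0.2]
finger_gap: 0.0402
grip_force: 0.5
```

>>> {"method": "move_arm", "body": {
  "targets": [
    [[9, 0, 0], [0, 0, 0], 0.06],
    [[18, 0, 0], [0, 0, 0], 0.06],
    [[25, 0, 0], [0, 0, 0], 0.06],
    [[32, 0, 0], [0, 0, 0], 0.06],
    [[38, 0, 0], [0, 0, 0], 0.06]
  ]
}}

```text
clock: 6.7
tcp_pos: [0.4587, -0.186, 0.0063]
orientation: [0.0, 0.736, 0.678, 0.0]
wrist_force: [-1.2, -1.0, -1.0]
finger_gap: 0.0404
grip_force: 0.5
```

```bash
python3 -c "
from h import *
st()
p,p2=wrist('w3'); print(rackpose(p,p2)); 
for c in 'scene','side','scene','side':
  q=env.read_camera(c); r=lm('rack',q); print(r, w2d(r[0][0]).round(1) if r else '')"
```

```text
clk 6.7 tcp [ 458.7 -186.     6.3] dock [-108.1 -121.8] toolx in dock deg 90.0 tilt 0.01 gap 0.0404 F [-1.2 -1.1]
[468.2, -122.8, 70.8, 101.1, -4.7, 0.8]
[([471.4, -79.8, -0.3], 0.6)] [-104.1  -14.9]
[([471.6, -85.6, 4.1], 0.61)] [-103.5  -20.6]
[([471.9, -81.5, -1.3], 0.92), ([540.9, 40.7, 25.9], 0.24)] [-103.5  -16.5]
[([472.6, -80.1, 1.3], 0.95)] [-102.9  -15.1]
```

View pics/w3.png

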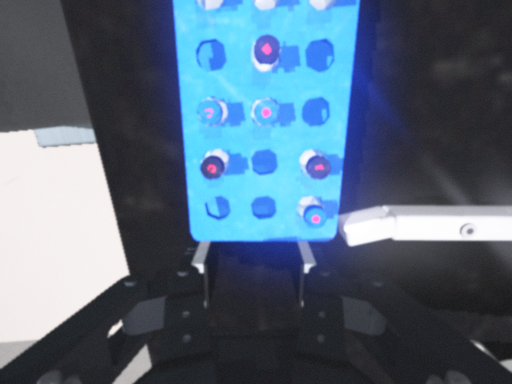

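The rack is now square to the dock, with its end at row ~240. The right cheek's inner edge is at row ~207, so it needs about 17–18 mm more.

>>> {"method": "move_arm", "body": {
  "targets": [
    [[6, 0, 0], [0, 0, 0], 0.06],
    [[12, 0, 0], [0, 0, 0], 0.06],
    [[17, 0, 0], [0, 0, 0], 0.06],
    [[18, 0, 0], [0, 0, 0], 0.06]
  ]
}}

```text
clock: 7.7
tcp_pos: [0.4602, -0.1681, 0.0064]
orientation: [0.0, 0.735, 0.678, -0.0]
wrist_force: [-1.2, -1.0, 0.2]
finger_gap: 0.0403
grip_force: 0.7
```

```bash
python3 -c "
from h import *
st()
p,p2=wrist('w4'); print(rackpose(p,p2)); 
for c in 'scene','side','scene','side':
  q=env.read_camera(c); r=lm('rack',q); k=lm('keeper_pin',q);print(r[:1], w2d(r[0][0]).round(1) if r else '',k[:1])"
```

```text
clk 7.7 tcp [ 460.2 -168.1    6.4] dock [-108.1 -103.8] toolx in dock deg 90.0 tilt 0.01 gap 0.0403 F [-1.1 -1.1]
[469.5, -104.8, 70.7, 101.2, -4.7, 0.6]
[([474.3, -61.9, 1.5], 0.94)] [-102.7    3.2] [([496.3, 51.7, 39.0], 0.57)]
[([473.1, -64.6, 4.0], 0.87)] [-103.7    0.4] [([495.4, 56.0, 42.2], 0.64)]
[([474.6, -62.4, -0.9], 0.7)] [-102.4    2.7] [([496.6, 51.0, 41.6], 0.48)]
[([475.5, -65.5, 4.2], 0.87)] [-101.2   -0.3] [([496.5, 54.0, 41.2], 0.47)]
```

View pics/w4.png

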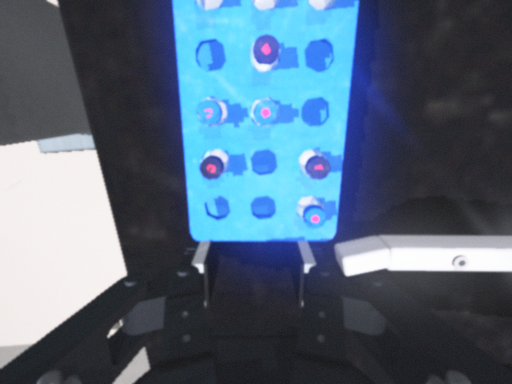

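```bash
python3 -c "
from h import *
p,p2=wrist('w4b')
for n,uv,z in [('rackend',[[195,241],[335,241]],27),('rackfar',[[338,235],[356,15]],27),('racknear',[[190,235],[175,15]],27),('cheekin',[[395,236],[505,236]],18),('tip',[[337,250]],18),('cheekout',[[390,270],[510,271]],18)]:
  print(n,[w2d(x*1000).round(1) for x in unproj(p2,uv,z/1000)])
"
```

```text
rackend [array([-136.9,  -91. ]), array([-68.6, -90.9])]
rackfar [array([-67.4, -87.7]), array([-69.1,   5.2])]
racknear [array([-139.1,  -87.7]), array([-138.4,    5.2])]
cheekin [array([-34.8, -92.6]), array([ 21.3, -92.4])]
tip [array([ -64.1, -100.9])]
cheekout [array([ -34.5, -112.9]), array([  29.4, -113.1])]
```

```bash
python3 -c "
from h import *
print(np.round(env.get_state()['joint_pos'],2))"
```

```text
[-0.52  0.34 -0.52  0.71  0.    1.14]
```

>>> {"method": "move_arm", "body": {
  "targets": [
    [[-20, 0, 0], [0, 0, 0], 0.06],
    [[-30, 0, -50], [0, 0, 0], 0.06],
    [[-30, 0, -100], [0, 0, 0], 0.06],
    [[-30, 0, -110], [0, 0, 0], -1]
  ]
}}

```text
clock: 8.95
tcp_pos: [0.4598, -0.201, 0.12]
orientation: [0.003, 0.736, 0.677, 0.001]
wrist_force: [0.1, 0.2, -0.1]
finger_gap: 0.057
grip_force: 0.0
```

>>> {"method": "move_arm", "body": {
  "targets": [
    [[27, -15, 0], [0, 0, -1], -1],
    [[54, -30, 0], [0, 0, -2], -1],
    [[81, -45, 0], [0, 0, -3], -1],
    [[108, -57, 0], [0, 0, -4], -1],
    [[135, -57, 0], [0, 0, -5], -1]
  ]
}}

```text
clock: 9.57
tcp_pos: [0.4106, -0.0587, 0.1156]
orientation: [-0.001, 0.378, 0.926, -0.0]
wrist_force: [0.5, -0.0, 1.0]
finger_gap: 0.0852
grip_force: 0.0
```

>>> {"method": "move_arm", "body": {
  "targets": [
    [[0, 0, 0], [0, 0, -1], -1],
    [[0, 0, 0], [0, 0, -2], -1],
    [[0, 0, 0], [0, 0, -3], -1],
    [[0, 0, 0], [0, 0, -4], -1],
    [[0, 0, 0], [0, 0, -4], -1]
  ]
}}

```text
clock: 10.2
tcp_pos: [0.4116, -0.0595, 0.1157]
orientation: [-0.0, 0.042, 0.999, 0.0]
wrist_force: [0.1, -0.9, 0.3]
finger_gap: 0.0854
grip_force: 0.0
```

```bash
python3 -c "
from h import *
st();print(np.round(env.get_state()['joint_pos'],2))
p,p2=wrist('w5'); print(rackpose(p,p2)); 
for t in 'rack','dock','dock_mouth','keeper_pivot','keeper_pin': r=lm(t,p); print(t,r[:2],w2d(r[0][0]).round(1) if r else '')"
```

```text
clk 10.2 tcp [411.6 -59.5 115.7] dock [-165.4    0.4] toolx in dock deg 179.89999999999998 tilt 0.05 gap 0.0854 F [ 0.2 -0.9]
[-0.34  0.08 -0.54  0.95 -0.   -0.25]
[467.5, -61.3, 80.9, 186.6, -4.8, 0.8]
rack [([472.6, -64.3, 2.8], 0.66)] [-104.2    0.7]
dock [] 
dock_mouth [] 
keeper_pivot [([542.9, 35.3, 24.1], 0.74)] [-42.3 105.7]
keeper_pin [([496.6, 55.1, 37.7], 0.62)] [-90.1 121.6]
```

View pics/w5.png

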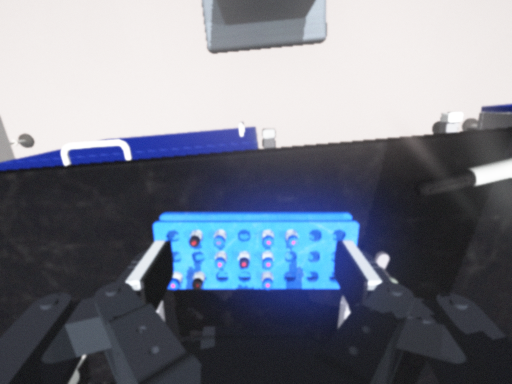

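The rack is centred between the open fingers, and the keeper pin at (382,260) is well clear. Lowering behind the near long side.

>>> {"method": "move_arm", "body": {
  "targets": [
    [[0, 0, 50], [0, 0, 0], -1],
    [[0, 0, 100], [0, 0, 0], -1],
    [[0, 0, 118], [0, 0, 0], -1],
    [[0, 0, 122], [0, 0, 0], -1]
  ]
}}

```text
clock: 11.05
tcp_pos: [0.4108, -0.0588, -0.0068]
orientation: [-0.001, 0.041, 0.999, 0.0]
wrist_force: [0.4, -0.4, -0.1]
finger_gap: 0.085
grip_force: 0.0
```

>>> {"method": "move_arm", "body": {
  "targets": [
    [[-8, 0, 0], [0, 0, 0], -1],
    [[-14, 0, 0], [0, 0, 0], -1],
    [[-20, 0, 0], [0, 0, 0], -1],
    [[-27, 0, 0], [0, 0, 0], -1],
    [[-34, 0, 0], [0, 0, 0], -1]
  ]
}}

```text
clock: 11.68
tcp_pos: [0.4462, -0.062, -0.0055]
orientation: [0.0, 0.041, 0.999, -0.0]
wrist_force: [-1.9, 0.9, 1.3]
finger_gap: 0.0851
grip_force: 1.1
```

```bash
python3 -c "
from h import *
st();print(env.get_state()['wrist_force'])
for c in 'scene','side':
  q=env.read_camera(c); r=lm('rack',q); print(r[:1], w2d(r[0][0]).round(1) if r else '')"
```

```text
clk 11.68 tcp [446.2 -62.   -5.5] dock [-130.7    0.8] toolx in dock deg 180.0 tilt 0.01 gap 0.0851 F [-2.   0.8]
[-1.94259426  0.93122513  1.31655996]
[([494.8, -64.5, 0.3], 0.87)] [-82.1   2.3]
[([494.3, -67.4, 4.1], 0.91)] [-82.3  -0.6]
```

>>> {"method": "move_arm", "body": {
  "targets": [
    [[-6, 0, 0], [0, 0, 0], -1],
    [[-12, 0, 0], [0, 0, 0], -1],
    [[-18, 0, 0], [0, 0, 0], -1],
    [[-24, 0, 0], [0, 0, 0], -1],
    [[-30, 0, 0], [0, 0, 0], -1]
  ]
}}

```text
clock: 12.5
tcp_pos: [0.4764, -0.0644, -0.0057]
orientation: [0.0, 0.041, 0.999, 0.0]
wrist_force: [-1.9, -1.7, -1.0]
finger_gap: 0.0855
grip_force: 0.7
```

>>> {"method": "move_arm", "body": {
  "targets": [
    [[-6, 0, 0], [0, 0, 0], -1],
    [[-12, 0, 0], [0, 0, 0], -1],
    [[-18, 0, 0], [0, 0, 0], -1],
    [[-24, 0, 0], [0, 0, 0], -1],
    [[-30, 0, 0], [0, 0, 0], -1]
  ]
}}

```text
clock: 13.12
tcp_pos: [0.506, -0.0669, -0.0057]
orientation: [0.0, 0.041, 0.999, -0.0]
wrist_force: [-2.1, -1.4, -0.5]
finger_gap: 0.0852
grip_force: 0.8
```

```bash
python3 -c "
from h import *
st()
p,p2=wrist('w6'); print(rackpose(p,p2))
for c in 'scene','side':
  q=look('s6'+c,c); r=lm('rack',q); print(r[:1], w2d(r[0][0]).round(1) if r else '')"
```

```text
clk 13.12 tcp [506.  -66.9  -5.7] dock [-70.7   0.8] toolx in dock deg 180.0 tilt 0.0 gap 0.0852 F [-1.9 -1.5]
[521.2, -66.9, 43.1, 91.8, -4.6, 0.9]
[([553.5, -73.1, 1.1], 0.97)] [-22.9  -1.5]
[([554.6, -72.8, 4.4], 0.95)] [-21.8  -1.1]
```

Sliding in freely with about 2 N. Finish until the stops push back.

>>> {"method": "move_arm", "body": {
  "targets": [
    [[-5, 0, 0], [0, 0, 0], -1],
    [[-10, 0, 0], [0, 0, 0], -1],
    [[-14, 0, 0], [0, 0, 0], -1],
    [[-17, 0, 0], [0, 0, 0], -1]
  ]
}}

```text
clock: 13.92
tcp_pos: [0.5228, -0.0682, -0.0057]
orientation: [-0.0, 0.041, 0.999, 0.0]
wrist_force: [-2.4, 0.9, 1.0]
finger_gap: 0.0856
grip_force: 1.0
```

>>> {"method": "move_arm", "body": {
  "targets": [
    [[-2, 0, 0], [0, 0, 0], -1],
    [[-4, 0, 0], [0, 0, 0], -1]
  ]
}}

```text
clock: 14.18
tcp_pos: [0.5265, -0.0686, -0.0057]
orientation: [-0.0, 0.041, 0.999, -0.0]
wrist_force: [-1.6, -0.1, 0.6]
finger_gap: 0.0853
grip_force: 0.8
```

>>> {"method": "move_arm", "body": {
  "targets": [
    [[-1, 0, 0], [0, 0, 0], -1],
    [[-2, 0, 0], [0, 0, 0], -1]
  ]
}}

```text
clock: 14.42
tcp_pos: [0.5285, -0.0687, -0.0057]
orientation: [-0.0, 0.041, 0.999, -0.0]
wrist_force: [-1.0, 1.0, 0.6]
finger_gap: 0.0853
grip_force: 0.7
```

```bash
python3 -c "
from h import *
st()
for c in 'scene','side':
  q=env.read_camera(c); r=lm('rack',q); print(r[:1], w2d(r[0][0]).round(1) if r else '')"
```

```text
clk 14.43 tcp [528.5 -68.7  -5.7] dock [-48.1   0.8] toolx in dock deg 180.0 tilt 0.0 gap 0.0853 F [-1.1  0.9]
[([576.0, -74.1, -0.5], 0.9)] [-0.3 -0.6]
[([577.1, -75.8, 4.1], 0.64)] [ 0.9 -2.2]
```

Not in contact with the stops yet. Continuing in 1 mm steps.

>>> {"method": "move_arm", "body": {
  "targets": [
    [[-1, 0, 0], [0, 0, 0], -1],
    [[-2, 0, 0], [0, 0, 0], -1]
  ]
}}

```text
clock: 14.88
tcp_pos: [0.5305, -0.0689, -0.0057]
orientation: [-0.0, 0.041, 0.999, -0.0]
wrist_force: [-1.1, 0.7, 0.2]
finger_gap: 0.0855
grip_force: 0.7
```

>>> {"method": "move_arm", "body": {
  "targets": [
    [[-1, 0, 0], [0, 0, 0], -1],
    [[-2, 0, 0], [0, 0, 0], -1]
  ]
}}

```text
clock: 15.12
tcp_pos: [0.5312, -0.0689, -0.0058]
orientation: [-0.001, 0.041, 0.999, -0.0]
wrist_force: [-6.9, 0.1, 4.7]
finger_gap: 0.0852
grip_force: 3.6
```

>>> {"method": "move_arm", "body": {
  "targets": [
    [[-1, 0, 0], [0, 0, 0], -1],
    [[-1, 0, 0], [0, 0, 0], -1]
  ]
}}

```text
clock: 15.38
tcp_pos: [0.5312, -0.0689, -0.006]
orientation: [-0.002, 0.041, 0.999, 0.0]
wrist_force: [-7.3, -0.3, 5.3]
finger_gap: 0.0855
grip_force: 3.8
```

>>> {"method": "move_arm", "body": {
  "targets": [
    [[-2, 0, 0], [0, 0, 0], -1],
    [[-2, 0, 0], [0, 0, 0], -1]
  ]
}}

```text
clock: 15.62
tcp_pos: [0.5312, -0.0688, -0.0062]
orientation: [-0.004, 0.041, 0.999, -0.0]
wrist_force: [-12.2, 0.4, 8.8]
finger_gap: 0.0855
grip_force: 6.1
```

```bash
python3 -c "
from h import *
st()
for c in 'scene','side':
  q=look('h'+c,c); r=lm('rack',q); print(r[:1], w2d(r[0][0]).round(1) if r else '')
import cv2
a=cv2.imread('pics/hside.png')[120:260,160:330]; b=cv2.imread('pics/hscene.png')[130:260,200:340]
cv2.imwrite('pics/h.png',np.vstack([cv2.resize(a,(500,300),interpolation=2),cv2.resize(b,(500,300),interpolation=2)]))
"
```

```text
clk 15.62 tcp [531.2 -68.8  -6.2] dock [-45.4   0.9] toolx in dock deg 180.0 tilt 0.44 gap 0.0855 F [-12.1  -0.6]
[([578.4, -74.9, 1.1], 0.7)] [ 2.1 -1.2]
[([577.9, -74.1, 3.4], 0.78)] [ 1.5 -0.5]
```

View pics/h.png

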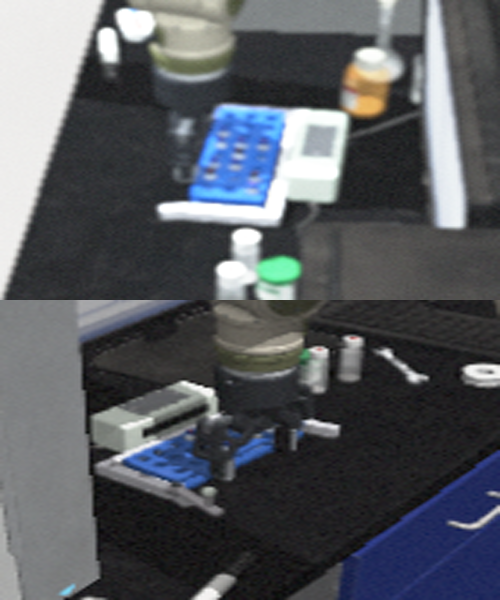

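The rack is home: motion stopped against the stops at 12 N. Retracting, closing the fingers and going round to the outer side of the keeper pin.

>>> {"method": "move_arm", "body": {
  "targets": [
    [[15, 0, 0], [0, 0, 0], -1],
    [[35, 0, 0], [0, 0, 0], -1],
    [[40, 10, -60], [0, 0, 0], -1],
    [[42, 60, -110], [0, 0, 0], 1],
    [[45, 115, -110], [0, 0, 0], 1]
  ]
}}

```text
clock: 16.45
tcp_pos: [0.5043, 0.049, 0.1086]
orientation: [0.005, 0.043, 0.999, -0.0]
wrist_force: [1.0, 0.1, -0.8]
finger_gap: 0.0519
grip_force: 0.0
```

>>> {"method": "move_arm", "body": {
  "targets": [
    [[0, 45, 0], [0, 0, 0], 1],
    [[0, 45, 0], [0, 0, 0], 1],
    [[0, 45, 0], [0, 0, 0], 1],
    [[0, 45, 0], [0, 0, 0], 1]
  ]
}}

```text
clock: 16.95
tcp_pos: [0.5039, 0.0928, 0.1042]
orientation: [0.0, 0.042, 0.999, -0.0]
wrist_force: [0.2, 0.6, 0.0]
finger_gap: 0.0
grip_force: 0.0
```

```bash
python3 -c "
from h import *
st()
for c in 'scene','side','scene','side':
  q=look('k'+c,c)
  for t in 'rack','keeper_pin','keeper_pivot': r=lm(t,q); print(t,r[:1], w2d(r[0][0]).round(1) if r else '')
p,p2=wrist('k')
for t in 'keeper_pin','keeper_pivot': r=lm(t,p); print(t,r[:1], w2d(r[0][0]).round(1) if r else '')
"
```

```text
clk 16.95 tcp [503.9  92.8 104.2] dock [-85.9 159.8] toolx in dock deg 179.89999999999998 tilt 0.01 gap 0.0 F [0.1 0.6]
rack [([579.4, -72.9, -1.0], 0.86)] [2.9 0.8]
keeper_pin [([499.6, 52.3, 40.1], 0.5)] [-86.8 119.1]
keeper_pivot [([544.7, 42.1, 21.2], 0.81)] [-41.1 112.6]
rack [([578.6, -77.1, 4.5], 0.83)] [ 2.5 -3.4]
keeper_pin [([495.5, 53.4, 41.9], 0.49)] [-91.  119.8]
keeper_pivot [([548.1, 41.3, 24.6], 0.62)] [-37.6 112.1]
rack [([578.8, -73.1, 0.5], 0.77)] [2.4 0.6]
keeper_pin [([498.7, 51.2, 40.2], 0.46)] [-87.7 117.9]
keeper_pivot [([541.8, 42.1, 21.0], 0.86)] [-44.  112.4]
rack [([579.0, -76.0, 2.8], 0.7)] [ 2.8 -2.3]
keeper_pin [([494.7, 56.0, 40.4], 0.39)] [-92.  122.4]
keeper_pivot [([546.5, 36.6, 24.3], 0.83)] [-38.8 107.3]
keeper_pin [([497.3, 55.1, 38.8], 0.8)] [-89.4 121.7]
keeper_pivot [([544.6, 35.1, 25.6], 0.7)] [-40.6 105.6]
```

View pics/k.png

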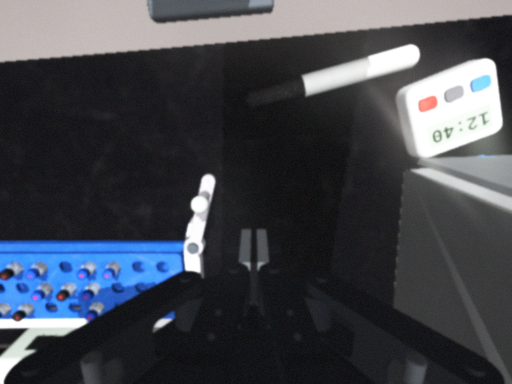

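The keeper points toward the robot with its pin at (199,204). The closed fingers at (253,245) are on its outer side. Lowering, then sweeping it round its arc.

>>> {"method": "move_arm", "body": {
  "targets": [
    [[0, 0, 40], [0, 0, 0], 1],
    [[0, 0, 71], [0, 0, 0], 1],
    [[0, 0, 71], [0, 0, 0], 1],
    [[1, -15, 71], [0, 0, 0], 1],
    [[1.5, -26, 71], [0, 0, 0], 1]
  ]
}}

```text
clock: 18.52
tcp_pos: [0.5009, 0.0674, 0.0347]
orientation: [0.001, 0.041, 0.999, 0.0]
wrist_force: [-2.4, 2.2, 0.2]
finger_gap: 0.0001
grip_force: 1.0
```

```bash
python3 -c "
from h import *
st()"
```

```text
clk 18.52 tcp [500.9  67.4  34.7] dock [-86.8 134.2] toolx in dock deg 180.0 tilt 0.13 gap 0.0001 F [-2.6  2. ]
```

>>> {"method": "move_arm", "body": {
  "targets": [
    [[4, -12, 0], [0, 0, 0], 1],
    [[5, -21, 0], [0, 0, 0], 1],
    [[5, -30, 0], [0, 0, 0], 1],
    [[3.5, -38, 0], [0, 0, 0], 1],
    [[0.5, -47, 0], [0, 0, 0], 1]
  ]
}}

```text
clock: 19.15
tcp_pos: [0.4952, 0.0208, 0.0331]
orientation: [-0.001, 0.041, 0.999, -0.0]
wrist_force: [-0.5, 1.0, 0.5]
finger_gap: 0.0002
grip_force: 0.6
```

```bash
python3 -c "
from h import *
st()
p,p2=wrist('k2')
r=lm('keeper_pin',p); print(r,w2d(r[0][0]) if r else '')
a=cv2.imread('pics/k2.png')"
```

```text
clk 19.15 tcp [495.2  20.8  33.1] dock [-88.6  87.3] toolx in dock deg 180.0 tilt 0.07 gap 0.0002 F [-0.6  1. ]
[([506.0, 2.8, 39.6], 0.65)] [-76.41518024  70.27496161]
```

>>> {"method": "move_arm", "body": {
  "targets": [
    [[-4, -6, 0], [0, 0, 0], 1],
    [[-10, -13, 0], [0, 0, 0], 1],
    [[-16, -20, 0], [0, 0, 0], 1],
    [[-23, -24, 0], [0, 0, 0], 1],
    [[-29, -27, 0], [0, 0, 0], 1]
  ]
}}

```text
clock: 19.88
tcp_pos: [0.5229, -0.0085, 0.0333]
orientation: [-0.0, 0.041, 0.999, -0.0]
wrist_force: [-4.8, 2.5, 0.2]
finger_gap: -0.0001
grip_force: 3.3
```

```bash
python3 -c "
from h import *
st()
p,p2=wrist('k3')
r=lm('keeper_pin',p); print(r,w2d(r[0][0]) if r else '')
"
```

```text
clk 19.88 tcp [522.9  -8.5  33.3] dock [-58.7  60.4] toolx in dock deg 180.0 tilt 0.02 gap -0.0001 F [-5.   2.1]
[]
```

View pics/k3.png

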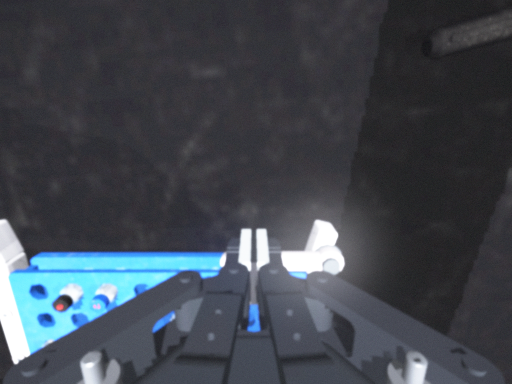

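The keeper arm, from px (222,262) to the pivot at (330,260), looks parallel to the rack's near side. Pressing on slightly to confirm the stop.

>>> {"method": "move_arm", "body": {
  "targets": [
    [[-1, 0, 0], [0, 0, 0], 1],
    [[-2, 0, 0], [0, 0, 0], 1],
    [[-2, 0, 0], [0, 0, 0], 1]
  ]
}}

```text
clock: 20.35
tcp_pos: [0.5228, -0.0084, 0.033]
orientation: [-0.001, 0.041, 0.999, -0.0]
wrist_force: [-4.8, -2.1, 2.1]
finger_gap: 0.0
grip_force: 2.7
```

>>> {"method": "move_arm", "body": {
  "targets": [
    [[-2, 0, 0], [0, 0, 0], 1],
    [[-2, 0, 0], [0, 0, 0], 1]
  ]
}}

```text
clock: 20.6
tcp_pos: [0.523, -0.0083, 0.0326]
orientation: [-0.003, 0.041, 0.999, -0.0]
wrist_force: [-9.5, -1.0, 3.5]
finger_gap: -0.0
grip_force: 4.6
```

At the stop: no movement at ~10 N. Retracting and checking.

>>> {"method": "move_arm", "body": {
  "targets": [
    [[15, 0, 0], [0, 0, 0], 1],
    [[45, 0, 0], [0, 0, 0], 1],
    [[60, 0, -60], [0, 0, 0], 1],
    [[70, -10, -120], [0, 0, 0], 1],
    [[70, -20, -180], [0, 0, 0], 1]
  ]
}}

```text
clock: 21.22
tcp_pos: [0.4549, -0.0225, 0.2157]
orientation: [0.001, 0.041, 0.999, -0.0]
wrist_force: [1.0, 0.1, 0.2]
finger_gap: -0.0
grip_force: 0.0
```

```bash
python3 -c "
from h import *
st()
for c in 'scene','side':
  q=look('f'+c,c)
  for t in 'rack','keeper_pin','keeper_pivot','headspace_vial_1','septa_jar','marker','timer': r=lm(t,q); print(t,r[:1], w2d(r[0][0]).round(1) if r else '')
p,p2=wrist('f')
print(rackpose(p,p2))
for t in 'rack','keeper_pin','keeper_pivot': r=lm(t,p); print(t,r[:1], w2d(r[0][0]).round(1) if r else '')
a=cv2.imread('pics/f.png')
cv2.imwrite('pics/fc.png',cv2.resize(a,(768,576),interpolation=2))
"
```

```text
clk 21.23 tcp [454.9 -22.5 215.7] dock [-125.2   40.9] toolx in dock deg 180.0 tilt 0.14 gap -0.0 F [1.  0.2]
rack [([579.1, -72.7, 2.3], 0.86)] [2.6 1. ]
keeper_pin [([542.7, -15.7, 39.7], 0.51)] [-38.3  54.8]
keeper_pivot [([540.4, 42.4, 23.1], 0.79)] [-45.4 112.6]
headspace_vial_1 [([597.6, -286.4, 1.4], 0.62)] [  38.6 -210.4]
septa_jar [([626.3, -304.4, 7.5], 0.56)] [  68.7 -226. ]
marker [([412.8, 159.7, -2.3], 0.59)] [-182.2  219. ]
timer [([445.3, 258.1, 3.3], 0.86)] [-157.8  319.7]
rack [([578.6, -76.2, 5.3], 0.85)] [ 2.4 -2.5]
keeper_pin [([585.0, -334.6, -2.2], 0.6)] [  30.  -259.5]
keeper_pivot [([546.5, 37.9, 25.0], 0.6)] [-38.9 108.6]
headspace_vial_1 [([586.1, -331.7, -2.7], 0.75)] [  30.8 -256.5]
septa_jar [([622.8, -306.2, -3.5], 0.8)] [  65.3 -228.1]
marker [([413.7, 159.3, 1.0], 0.53)] [-181.2  218.7]
timer [([450.4, 263.6, 0.4], 0.57)] [-153.2  325.6]
[565.7, -105.9, 78.3, 119.2, -3.5, 0.8]
rack [([575.3, -75.6, -3.1], 0.92)] [-0.9 -2.2]
keeper_pin [] 
keeper_pivot [([542.4, 40.0, 26.3], 0.62)] [-43.2 110.3]
```

View pics/fc.png

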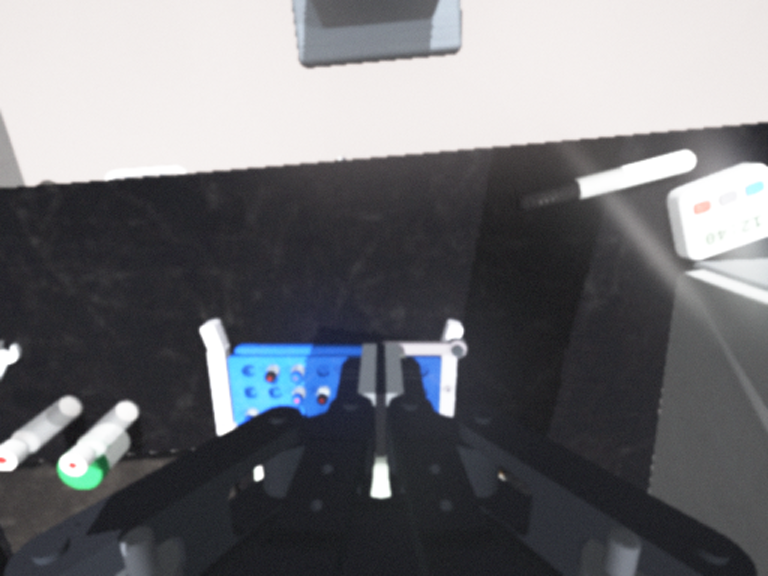

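The rack sits square in the dock, and the keeper lies closed along its near side (px 400–465, 348). The bystanders haven't moved. Handing in.

```bash
python3 -c "
from h import *
print(env.hand_in())"
```

```text
the job is handed in; nothing more can be done
None
```

The vial rack is docked against its back stops, the keeper was then pushed closed to its stop, nothing else on the bench was touched, and the job is handed in at about 21 s on the robot's clock.

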